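# Fit the D-shank turret stop in the worm indexer and index it to the wire guide

### The job

Lift the turret stop with the red-capped stop screw out of its stand, turn it until the flat of its shank matches the flat in the bore of the blue worm indexer's hub, and thread it down until its flange sits fully home on the hub. Then crank the handwheel two full turns clockwise (as seen from in front of the wheel), so that the handle is straight up again and the red stop points at the brass eyelet of the wire guide, and let go. Leave the blue-capped turret stop and all the other things where they are.

Things in the scene. Friction and masses are not known exactly. Their poses are not given: they have to be found in the camera images.
- turret_red: Turret stop to fit: loose, 0.22 kg, black body, four radial stop screws, the longest red-capped; stands upright in one of the two stands, at any yaw. Origin: centre of the underside of its flange (the face that seats), z up. x axis: towards the red stop; the flat of its shank faces the same way. Flange 34 mm diameter, z 0 to 5 mm; body 44 mm diameter, z 5 to 25 mm; grip stub above.
- turret_red_grip (a point): Middle of turret_red's steel grip stub, 40 mm above its origin, on its axis. The stub runs from z = 25 to 55 mm: 18 mm across its two parallel flats, which face +y and -y of turret_red, and 24 mm along x.
- turret_red_shank (a point): Centre of the lower end of turret_red's D shank, 30 mm below its origin. Shank 20 mm diameter, flat 6 mm from the axis on its +x side, lower end tapered by 3 mm all round over its last 5 mm.
- turret_red_stop (a point): Centre of the outer face of the red cap (16 mm diameter): 54 mm from the turret's axis along its +x, 15 mm above its origin. The other three stop screws, at the same height: 46 mm long from the axis (+y), 40 mm (-x), 34 mm (-y).
- turret_blue: The other turret stop, same shape and size, brass body, blue cap. Bystander: must stay in its stand.
- stand_1: Fixed grey socket block 58 x 58 mm, 42 mm high, on a 70 x 70 mm foot, right of the press. Origin: centre of its underside. Round socket, 24 mm diameter, 36 mm deep, in the middle of its top: the turret's flange rests on the top, the shank hangs in the socket.
- stand_2: A second such stand, left of the indexer. Which turret stands in which varies.
- indexer: Fixed blue worm indexer. Origin: centre of the underside of its foot (120 mm in x, 130 mm in y), below the hub's axis; its front with the handwheel faces -x, about towards the robot; y to its left. Housing 74 mm high, hub face at 106 mm. Handwheel: 82 mm diameter, axis along x at y = 18 mm, z = 60 mm, disc from x = -66 to -76 mm, hub cap to -79 mm.
- hub: Steel hub, 68 mm diameter, turned only by the handwheel through a self-locking worm. Origin: centre of its upper face, on which the flange seats; z up. x axis: from the bore's axis towards the bore's flat (to the indexer's front at the start). D bore 21.6 mm diameter, flat 6.8 mm from the axis, 34 mm deep, mouth chamfered 1.5 mm.
- handwheel (a joint): Handwheel angle in rad: 0 at the start, handle straight up; grows clockwise as seen from in front (handle goes up, right, down, left). Two full turns = 12.566. It stays where it is left and runs freely on beyond two turns; about 2 to 3 N at the handle turn it. The hub turns by 1/8 of this angle, clockwise seen from above when it grows.
- crank_grip (a point): Middle of the handwheel's black handle: a sleeve 15 mm diameter, 53 mm long, spinning freely on its pin, parallel to the wheel's axis, 30 mm from it, pointing to the front. This point lies 34 mm in front of the wheel's disc, at indexer x = -110 mm (sleeve from -80 to -134 mm).
- wire_guide (a point): Centre of the inner face of the wire guide's brass eyelet (17 mm diameter), 68 mm left of the hub's axis along the indexer's +y, 121 mm above the bench, level with the seated stop screws. It sits in an upright steel plate 30 mm wide, y = 71 to 77 mm, up to z = 135 mm. The wire line runs through it to the hub's axis.
- oil_bottle: Bystander: oil bottle 38 mm diameter, 120 mm tall, upright, left of the wire guide. Origin under its middle.
- driver_blue: Bystander: blue screwdriver, 125 mm, lying behind the indexer.
- feed_roller: Bystander: spare orange feed roller, 37 mm diameter, 14 mm high, lying flat at the left.
- die_block: Bystander: grey crimp die 44 x 62 x 35 mm behind stand_1.
- tally_counter: Bystander: white tally counter 52 x 64 x 23 mm behind stand_1.
- marker_red: Bystander: red and white marker, 119 mm, lying in front of the press.
- wire_reel: Bystander: small reel, black flanges, 62 mm diameter, 24 mm high, right behind the press.
- crimp_press: Fixed white press, 375 mm tall, between stand_1 and the indexer: x 0.43 to 0.58, y -0.21 to 0.02. On its right side a wire straightener (white rollers), 172 mm tall, at x 0.41 to 0.48, y -0.38 to -0.18. Behind the indexer the grey wire stripper, 342 mm tall, from x = 0.63. Origin at its rear foot.

How it is judged (in metres and radians):
On the way, in this order (a step that is already met when the one before it is completed fails the run):
1. the red turret stop is threaded home in the hub, flats matched, with the handwheel still at its start (horizontal distance between turret_red and hub below 0.003 m and z of turret_red in the frame of hub below 0.002 m and angle between the z axis of turret_red and the z axis of hub, either way round below 0.06 rad and angle between the x axis of turret_red and the x axis of hub, either way round below 0.16 rad and value of joint handwheel between -0.4 and 0.4 rad), for 0.2 s.
2. the handwheel has made its first full turn clockwise, the turret still home (horizontal distance between turret_red and hub below 0.003 m and z of turret_red in the frame of hub below 0.002 m and angle between the z axis of turret_red and the z axis of hub, either way round below 0.06 rad and angle between the x axis of turret_red and the x axis of hub, either way round below 0.16 rad and value of joint handwheel above 6 rad), for 0.05 s.
At the end, for the whole second after the job is handed in: Red turret home in the hub: centred within 3 mm, flange within 2 mm of the face, upright within 0.06 rad, flats within 0.16 rad. Handwheel two turns clockwise from its start within 0.4 rad, at rest. Red tip within 9 mm sideways of the wire line, 22 mm from the eyelet. Bystanders within 30 mm (horizontal distance between turret_red and hub below 0.003 m and z of turret_red in the frame of hub below 0.002 m and angle between the z axis of turret_red and the z axis of hub, either way round below 0.06 rad and angle between the x axis of turret_red and the x axis of hub, either way round below 0.16 rad and value of joint handwheel between 12.166 and 12.966 rad and x of turret_red_stop in the frame of wire_guide between -0.009 and 0.009 m and distance between turret_red_stop and wire_guide below 0.022 m and linear speed of turret_red below 0.01 m/s and velocity of joint handwheel between -0.05 and 0.05 rad/s); the robot touches nothing.
It fails at once if a bystander (blue turret stop, bottle, driver, roller, marker, die, counter, reel) is moved by more than 30 mm (distance of any of turret_blue, oil_bottle, driver_blue, feed_roller, die_block, tally_counter, marker_red, wire_reel from where it was at the start of the episode above 0.03 m).
It also fails if it takes over 72 s, if anything falls off the work surface, if the arm or the gripper's body presses on something with over 40 N, if the wrist force passes 120 N, or if a joint passes its speed limit or range.

### The arm

A 7-joint arm with a two-finger parallel gripper is mounted at the origin on a cart in front of the work surface, level with it; the furniture and walls round the work are solid. World frame = base frame: x ahead of the robot, y to its left, z up, the work surface at z = 0. Lengths are in mm, angles in rad, forces in N, time in s.
With the tool pointing down it reaches from about 400 to 875 mm from the base axis. Payload 4.4 kg.
Tool frame: the origin (TCP) lies midway between the tips of the shut fingers; the grasp point (between the pads) lies 19 mm behind it (ctrl.grip_point_offset is the distance from the TCP to the grasp point, in mm); z points along the fingers, y is the line along which they close (so a half turn about z gives the same grasp; the last joint's range is limited). The gripper opens to 85 mm and grips with 20 to 120 N. Pads are 22 mm wide; open, the fingers measure 114 mm over their backs; the gripper's body (76 mm by 85 mm) begins 54 mm behind the grasp point. The pads swing forward as they close: fully open they stand 13 mm farther back than shut.
Start: joints at [1.188, 0.628, 0.038, 1.517, -0.027, 0.996, -0.02], TCP at [202.521, -617.659, 231.313] pointing down, gripper open.
Joint ranges: [-3.06, 3.06], [-0.37, 2.12], [-1.25, 1.32], [0.18, 2.47], [-1.1, 4.24], [0.23, 1.98], [-2.94, 2.94]. Speed limits (rad/s): [2.57, 2.57, 3.14, 3.14, 3.14, 3.14, 3.14].

### API

Orientations are given as [roll, pitch, yaw] about the fixed x, y, z axes, in that order (R = Rz(yaw) Ry(pitch) Rx(roll)).
In Python, from cell import ctrl, cams gives the robot as it stands (ctrl), with the cameras (cams).
- The arm moves only by the tool nudge_tcp, called after ">>>" by a JSON object that holds its "name" and its "arguments". Schema: {"type":"object","properties":{"moves":{"type":"array","items":{"type":"object","properties":{"d":{"type":"array","items":{"type":"number"},"minItems":3,"maxItems":3},"rot":{"type":"array","items":{"type":"number"},"minItems":3,"maxItems":3},"aperture":{"type":"number"}},"additionalProperties":false,"required":["aperture"]},"minItems":1,"maxItems":12},"only":{"type":"string"},"quiet":{"type":"boolean"},"lines":{"type":"string"}},"required":["moves"],"additionalProperties":false}. moves is a list of rows, 1 to 12 of them, each an object with the fields d (a list: dx, dy, dz in a scale on which 1.0 is 1000 mm), rot (a list: a rotation vector rx, ry, rz in shares of pi/2 rad (1.0 is pi/2 rad)), aperture (the finger opening in mm); a field left out counts as zero (the opening has to be given); each row shifts and turns the commanded pose from where the row before left it, along the tool's axes as they then stand; what a row does not reach is not made up. A row lasts 1/10 s, in which the tool goes at most 50 mm and 0.15 rad, less where a joint would pass 70% of its speed; a pose out of reach is approached as far as the arm can. The fingers move at their own pace and stop on an object; the grip force is fixed at half the most. Time passes only in rows, so rows that do not move let the fingers close. The tool returns the time, the measured TCP pose, the force, the opening and the grip force at its end. only (a regular expression) keeps the lines of the reply that match it, lines (a string "A,B") keeps lines A to B, and quiet returns only ok. A shift or turn number past 1, either way, is cut back to 1. Input that does not fit is refused with a message, and nothing moves.
- ctrl.read_state(): the state, without advancing time (a new reading comes with each control period).
- cams.get_image(name): name is "scene" or "top" or "wrist"; returns the picture (384x512x3 uint8, blue, green, red); there is no depth.
- cams.calibration(name): a dict with "fx", "fy", "cx", "cy" (pixels), "rvec" (rotation vector, rad) and "tvec" (3), from world to camera coordinates, as OpenCV has them; the wrist camera has in their place "hand_eye" (4x4, takes a point from camera to tool coordinates, whose origin is the TCP and whose axes are the flange's). Camera axes: x right, y down, z forward; pixel columns grow to the right and rows downward; lengths in mm; the calibration is good to about 2 mm. A picture is of the moment at which its call begins: read the wrist's pose just before it. calibration takes no time and is no camera call.
- ctrl.finish_job(): hands the job in; it is judged then, once.
The state is a dict: "clock": time; "qpos": joint angles; "qd": joint speeds; "tau": joint torques, N m; "eef_pos": TCP position; "tool_rot": TCP orientation; "force": force on the tool from outside, world axes, zero at the start; "torque": the same for the moment, N m; "width": finger opening in mm; "gripper_force": force on a finger pad.
Only numpy, scipy, OpenCV 4.12 (cv2) and the standard library are available. Lean on these libraries where they do the work, as an engineer would, in place of code of your own. Each camera call takes 0.05 s, during which the arm holds its last target. There are 200 camera calls.

## Working session

There is one attempt and no reset: what is moved stays moved. The work goes in short steps, Python scripts to look and compute and a tool call to move; the robot and the scene stay as the last step left them, time stands still between calls to the robot, and variables do not carry over. Pictures are saved under pics/ and viewed, at most 13 in all, crops included, and the job is handed in when it is done.

```bash
ls; mkdir -p pics
```

Run:
```python
from cell import ctrl, cams
import cv2,numpy as np
a=cams.get_image("scene");b=cams.get_image("top")
cv2.imwrite("pics/scene.png",a);cv2.imwrite("pics/top.png",b)
for n in("scene","top","wrist"):print(n,cams.calibration(n))
print(ctrl.read_state())
```

```text
cell.py
pics
scene {'fx': 442.6394630791229, 'fy': 442.6394630791229, 'cx': 255.03290395666832, 'cy': 194.35666212856873, 'rvec': array([ 1.42201243, -2.21927654,  0.82156075]), 'tvec': array([ 338.22091377,  432.91566609, 1277.67386174])}
top {'fx': 386.83630156523765, 'fy': 386.83630156523765, 'cx': 258.98769085169533, 'cy': 192.6990705478881, 'rvec': array([ 2.15978205, -2.15405347,  0.16951285]), 'tvec': array([  77.55368513,  558.95601645, 1440.01407209])}
wrist {'fx': 292.7961478804811, 'fy': 292.7961478804811, 'cx': 255.15270390389952, 'cy': 189.3953386316936, 'hand_eye': array([[ 1.29516798e-03, -9.47451652e-01, -3.19896374e-01,
         8.30455215e+01],
       [ 9.99998868e-01,  1.47192144e-03, -3.10750269e-04,
         3.76547169e-01],
       [ 7.65283187e-04, -3.19895610e-01,  9.47452486e-01,
        -1.42968786e+02],
       [ 0.00000000e+00,  0.00000000e+00,  0.00000000e+00,
         1.00000000e+00]])}
{'clock': 0.1, 'qpos': array([ 1.18815685,  0.62923971,  0.03842593,  1.51826578, -0.0269513 ,
        0.99630742, -0.02000624]), 'qd': array([ 0.00162414, -0.00209627,  0.00111273, -0.00219142,  0.00146788,
       -0.00118775,  0.00145986]), 'tau': array([ 2.95065649e-03, -5.64541090e+01,  1.23034056e+00, -1.93977034e+01,
        1.12188325e-02,  5.35233936e-03, -3.03265274e-06]), 'eef_pos': array([ 202.36867883, -617.10525847,  230.49045273]), 'tool_rot': array([-3.13989045e+00,  4.62206680e-05,  3.16875057e-01]), 'force': array([-0.32366458,  0.76761267,  0.50237608]), 'torque': array([-0.05384104, -0.01369982,  0.01937187]), 'gripper_force': 0.0, 'width': 85.57256266244639}
```

View pics/scene.png

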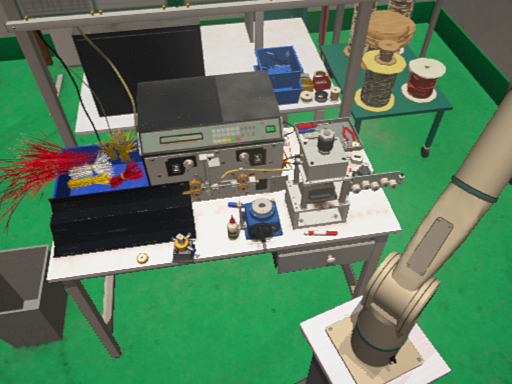

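View pics/top.png

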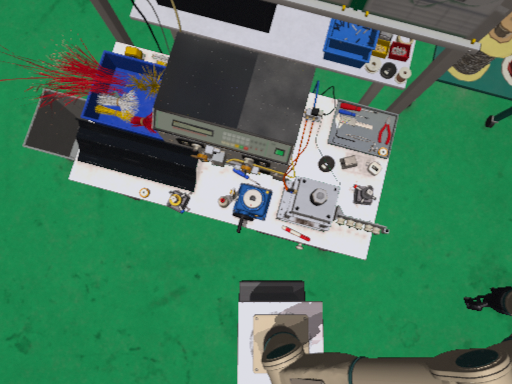

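The scene picture shows the brass turret at the left (183,243) and the indexer at (262,220). In the top picture the brass turret is at (178,200), the hub at (253,202), and the black turret on stand_1 at (364,195), right of the press. I'll enlarge these areas.

Create h.py:
```python
import cv2,numpy as np
from cell import ctrl, cams
from scipy.spatial.transform import Rotation as R
def cam(n,st=None):
    c=cams.calibration(n);K=np.array([[c['fx'],0,c['cx']],[0,c['fy'],c['cy']],[0,0,1]])
    if n=='wrist':
        T=np.eye(4);T[:3,:3]=R.from_euler('xyz',st['tool_rot']).as_matrix();T[:3,3]=st['eef_pos']
        W=np.linalg.inv(T@c['hand_eye']);return K,W[:3,:3],W[:3,3]
    return K,cv2.Rodrigues(c['rvec'])[0],np.array(c['tvec']).ravel()
def proj(C,P):
    K,r,t=C;p=(np.atleast_2d(P)@r.T+t)@K.T;return p[:,:2]/p[:,2:]
def plane(C,uv,z):
    K,r,t=C;o=-r.T@t;d=r.T@np.linalg.solve(K,np.array([*uv,1.]));return o+d*(z-o[2])/d[2]
def shot(tag):
    st=ctrl.read_state();im=cams.get_image('wrist')
    cv2.imwrite(f'pics/{tag}.png',im);np.save(f'pics/{tag}.npy',np.r_[st['eef_pos'],st['tool_rot']])
    return im,cam('wrist',st)
def load(tag):
    v=np.load(f'pics/{tag}.npy');return cv2.imread(f'pics/{tag}.png'),cam('wrist',dict(eef_pos=v[:3],tool_rot=v[3:]))
```

Run:
```python
from h import *
a=cv2.imread('pics/top.png');s=cv2.imread('pics/scene.png')
z=lambda i,x,y,w,h:cv2.resize(i[y:y+h,x:x+w],(400,300),interpolation=cv2.INTER_CUBIC)
cv2.imwrite('pics/c1.png',np.vstack([np.hstack([z(a,330,170,64,48),z(a,222,176,64,48)]),np.hstack([z(s,222,185,80,60),z(s,320,150,80,60)])]))
C=cam('top')
for n,uv,zz in(('hub',(254,201),106),('black',(364,194),80),('brass',(178,200),80)):print(n,plane(C,uv,zz))
```

```text
hub [518.71428168  98.2800219  106.        ]
black [ 549.52179738 -311.93433441   80.        ]
brass [524.53494118 378.59767473  80.        ]
```

View pics/c1.png

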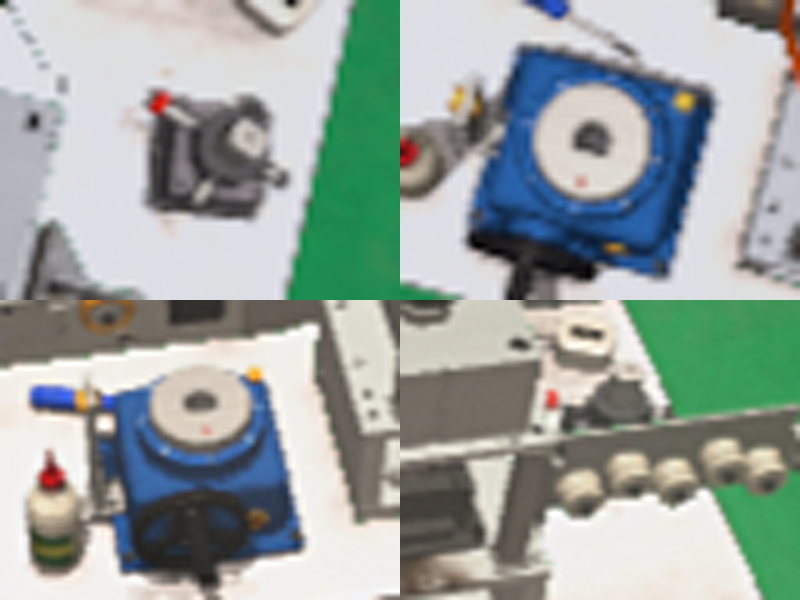

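The black turret's grip stub is at about top-view pixel (369,192), and its red cap at (356,186) points left and forward (world). The hub has a red dot marking its flat, on the side towards the wheel. Next I'll compute a move to hover over stand_1.

Add to h.py:
```python
def goto(x,y,z,yaw=None):
    "steps in tool axes (tool assumed down): dx,dy,dz,rz"
    st=ctrl.read_state();M=R.from_euler('xyz',st['tool_rot']).as_matrix()
    d=M.T@(np.array([x,y,z])-st['eef_pos'])
    yw=st['tool_rot'][2] if yaw is None else yaw
    rv=(R.from_matrix(M).inv()*R.from_euler('xyz',[np.pi,0,yw])).as_rotvec()
    print('t',st['clock'],'d',d.round(1),'rv',rv.round(3))
```

Run:
```python
from h import *
C=cam('top')
r=plane(C,(355.6,186.3),57);g=plane(C,(368.9,192),97)
print(r,g,np.arctan2(*(r-g)[1::-1]))
goto(545,-315,250)
```

```text
[ 582.10818027 -287.67473908   57.        ] [ 554.68731874 -325.39418271   97.        ] 0.9421988044859063
t 0.1 d [ 419.7 -180.3  -19.2] rv [-0.002  0.    -0.   ]
```

The manual's scale: shifts go in shares of 1000 mm and turns go in shares of pi/2 rad. Converting my numbers, 46 mm is 0.046, -20 mm is -0.02, -0.15 rad is -0.0955.

>>> {"name": "nudge_tcp", "arguments": {"moves": [{"d": [0.046,-0.02,-0.01],"aperture": 85},{"d": [0.046,-0.02,-0.01],"aperture": 85},{"d": [0.046,-0.02,0],"aperture": 85},{"d": [0.046,-0.02,0],"aperture": 85},{"d": [0.046,-0.02,0],"aperture": 85},{"d": [0.046,-0.02,0],"aperture": 85},{"d": [0.046,-0.02,0],"aperture": 85},{"d": [0.046,-0.02,0],"aperture": 85},{"d": [0.046,-0.02,0],"aperture": 85},{"rot": [0,0,-0.0955],"aperture": 85},{"rot": [0,0,-0.0955],"aperture": 85},{"rot": [0,0,-0.0955],"aperture": 85}]}}

```text
clock: 1.3
eef_pos: [537.5, -319.1, 250.2]
tool_rot: [-3.141, 0.001, 0.774]
force: [0.2, -0.4, 0.0]
width: 85.2
gripper_force: 0.0
```

>>> {"name": "nudge_tcp", "arguments": {"moves": [{"rot": [0,0,-0.0955],"aperture": 85},{"aperture": 85},{"aperture": 85}]}}

```text
clock: 1.6
eef_pos: [537.0, -320.0, 250.5]
tool_rot: [-3.141, -0.0, 0.913]
force: [-0.5, 0.1, -0.1]
width: 85.2
gripper_force: 0.0
```

Run:
```python
from h import *
im,C=shot('w1');print(ctrl.read_state()['qpos'].round(2))
```

```text
[ 0.58  0.57 -0.14  1.56  0.09  1.01 -0.24]
```

View pics/w1.png

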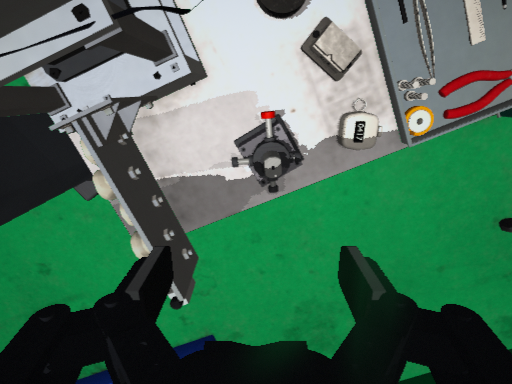

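The wrist view is centred on the black turret: red cap at (267,114), stub at about (272,163), other screws at (236,162) and (275,188). I'll enlarge it for accuracy.

Run:
```python
from h import *
im,C=load('w1')
c=cv2.resize(im[95:205,210:330],(720,660)[0:1]+(594,) if 0 else (648,594),interpolation=cv2.INTER_CUBIC)
cv2.imwrite('pics/c2.png',c)
h=cv2.cvtColor(im,cv2.COLOR_BGR2HSV);m=((h[...,0]<8)|(h[...,0]>172))&(h[...,1]>150)&(h[...,2]>80);m[:90]=0;m[200:]=0;m[:,:210]=0;m[:,320:]=0
v,u=np.nonzero(m);print(u.mean(),v.mean(),u.min(),u.max(),v.min(),v.max(),plane(C,(u.mean(),v.mean()),57))
```

```text
267.63440860215053 114.53763440860214 261 274 111 118 [ 583.53032167 -283.19747045   57.        ]
```

View pics/c2.png

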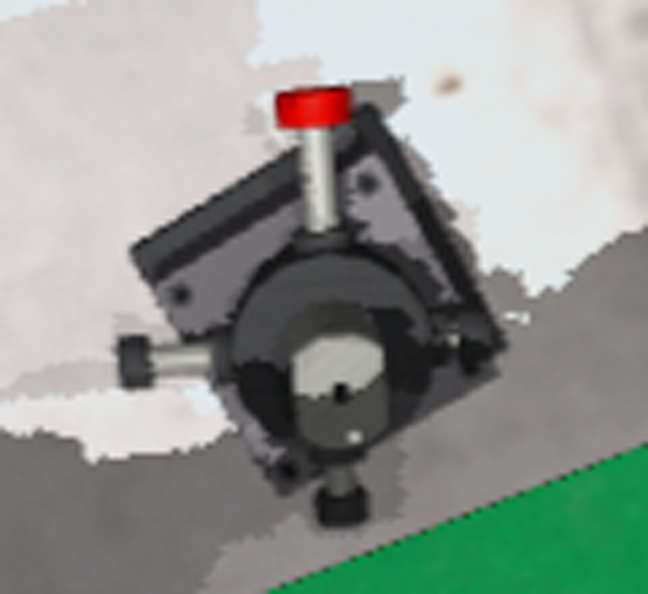

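The crop shows the stub top centre at crop (340,392), red cap at (314,107), opposite cap at (342,505), left cap at (135,361) and right cap at (482,350).

Run:
```python
from h import *
im,C=load('w1')
f=lambda x,y:(210+x/5.4,95+y/5.4)
p=[plane(C,f(*q),57)[:2] for q in((314,107),(342,505),(135,361),(482,350))]
g=plane(C,f(340,392),97);print('stub',g)
dx=p[0]-p[1];dy=p[2]-p[3];yx=np.arctan2(dx[1],dx[0]);yy=np.arctan2(-dy[0],dy[1])
print(np.linalg.norm(dx),np.linalg.norm(dy),yx,yy)
print('axis',p[1]+dx*37/88, p[3]+dy*31/74)
goto(g[0],g[1],150,yx)
```

```text
stub [ 556.2770663  -326.24724028   97.        ]
87.09749723598912 75.45244938118888 1.0005850027398075 0.9469860989016365
axis [ 556.55651408 -326.27919913] [ 556.32076408 -328.65046392]
t 1.65 d [  6.7  19.1 100.7] rv [-0.     0.    -0.087]
```

Scaled: 40 mm is 0.04, 19.5 mm is 0.0195, -0.07 rad is -0.0446.

>>> {"name": "nudge_tcp", "arguments": {"moves": [{"d": [0.0065,0.0195,0.04],"aperture": 60},{"d": [0,0,0.04],"rot": [0,0,-0.0446],"aperture": 60},{"d": [0,0,0.04],"aperture": 60},{"d": [0,0,0.03],"aperture": 50},{"d": [0,0,0.02],"aperture": 50},{"aperture": 50},{"aperture": 50}]}}

```text
clock: 2.35
eef_pos: [557.0, -326.7, 81.1]
tool_rot: [3.141, 0.0, 0.986]
force: [-0.0, 0.2, 1.1]
width: 49.8
gripper_force: 0.0
```

```bash
python3 - <<'E'
from h import *
im,C=shot('w2')
goto(556.4,-326.8,71,.98)
E
```

```text
t 2.4 d [-0.5 -1.2 11.1] rv [ 0.002 -0.     0.006]
```

View pics/w2.png

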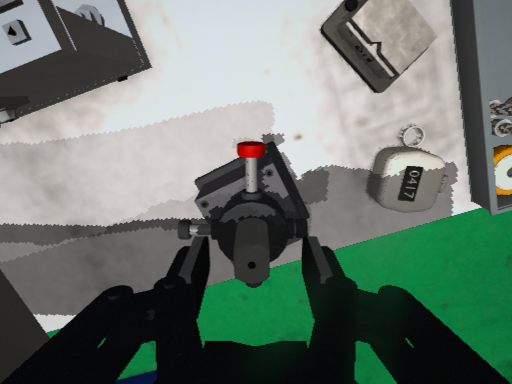

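The stub (252,262) sits centred between the fingers. Now I'll lower the last bit and close.

Scaled: 9 mm is 0.009.

>>> {"name": "nudge_tcp", "arguments": {"moves": [{"d": [0,0,0.009],"aperture": 50},{"aperture": 5},{"aperture": 5},{"aperture": 5},{"aperture": 5},{"aperture": 5},{"aperture": 5},{"aperture": 5}]}}

```text
clock: 3.2
eef_pos: [556.8, -326.6, 72.3]
tool_rot: [3.141, -0.0, 0.987]
force: [-2.0, 2.4, 5.0]
width: 16.9
gripper_force: 59.5
```

>>> {"name": "nudge_tcp", "arguments": {"moves": [{"d": [0,0,-0.015],"aperture": 5},{"d": [0,0,-0.02],"aperture": 5},{"d": [0,0,-0.03],"aperture": 5},{"d": [0,0,-0.04],"aperture": 5},{"d": [0,0,-0.045],"aperture": 5},{"d": [0,0,-0.045],"aperture": 5},{"d": [0,0,-0.045],"aperture": 5},{"d": [0,0,-0.045],"aperture": 5},{"d": [0,0,-0.045],"aperture": 5},{"d": [0,0,-0.045],"aperture": 5},{"d": [0,0,-0.035],"aperture": 5},{"aperture": 5}]}}

```text
clock: 4.4
eef_pos: [558.2, -327.2, 488.3]
tool_rot: [3.13, -0.001, 0.987]
force: [1.9, 0.5, -2.3]
width: 17.0
gripper_force: 59.1
```

Run:
```python
from h import *
print(ctrl.read_state()['qpos'].round(2))
# index hub from top & scene views
for n in('top','scene'):
    im=cv2.imread(f'pics/{n}.png');C=cam(n)
    x0,y0=(222,176) if n=='top' else (222,185)
    s=6.25 if n=='top' else 5
    q=(592,138) if n=='top' else (200,402-300)
    d=(581,182) if n=='top' else (206,430-300)
    off=400 if n=='top' else 0
    f=lambda a:(x0+(a[0]-off)/s,y0+a[1]/s)
    h,r=plane(C,f(q),106),plane(C,f(d),106);print(n,h,r,np.arctan2(*(r-h)[1::-1]))
```

```text
[ 0.57  0.49 -0.16  1.06  0.07  1.58 -0.15]
top [529.39092097 102.96996843 106.        ] [503.62794744 109.2587325  106.        ] 2.9021737797927902
scene [523.9928439  105.81652686 106.        ] [500.66891696 112.41421205 106.        ] 2.865922762889812
```

Scaled: 37 mm is 0.037, -29.5 mm is -0.0295, -0.15 rad is -0.0955.

>>> {"name": "nudge_tcp", "arguments": {"moves": [{"d": [0.037,-0.0295,0],"aperture": 5},{"d": [0.037,-0.0295,0],"aperture": 5},{"d": [0.037,-0.0295,0],"aperture": 5},{"d": [0.037,-0.0295,0],"aperture": 5},{"d": [0.037,-0.0295,0],"aperture": 5},{"d": [0.037,-0.0295,0],"aperture": 5},{"d": [0.037,-0.0295,0],"aperture": 5},{"d": [0.037,-0.0295,0],"aperture": 5},{"d": [0.037,-0.0295,0],"aperture": 5},{"d": [0.037,-0.0295,0],"aperture": 5},{"d": [0.037,-0.0295,0],"aperture": 5},{"rot": [0,0,-0.0955],"aperture": 5}]}}

```text
clock: 5.6
eef_pos: [506.9, 201.0, 480.9]
tool_rot: [-3.136, -0.004, 1.152]
force: [-0.2, -0.1, -2.2]
width: 17.0
gripper_force: 59.5
```

>>> {"name": "nudge_tcp", "arguments": {"moves": [{"rot": [0,0,-0.0955],"aperture": 5},{"rot": [0,0,-0.0955],"aperture": 5},{"rot": [0,0,-0.0955],"aperture": 5},{"rot": [0,0,-0.0955],"aperture": 5},{"rot": [0,0,-0.0955],"aperture": 5},{"rot": [0,0,-0.0955],"aperture": 5},{"rot": [0,0,-0.0955],"aperture": 5},{"rot": [0,0,-0.0955],"aperture": 5},{"rot": [0,0,-0.0955],"aperture": 5},{"rot": [0,0,-0.0955],"aperture": 5},{"rot": [0,0,-0.0955],"aperture": 5},{"rot": [0,0,-0.0573],"aperture": 5}]}}

```text
clock: 6.8
eef_pos: [509.9, 191.4, 480.8]
tool_rot: [-3.14, -0.001, 2.882]
force: [0.1, 0.4, -3.6]
width: 17.1
gripper_force: 59.5
```

Run:
```python
from h import *
print(ctrl.read_state()['qpos'].round(2))
goto(510,195,260,2.88)
```

```text
[ 0.07  0.36 -0.74  1.36  0.24  1.51  0.66]
t 6.8 d [  0.5   3.8 220.8] rv [-0.001 -0.001  0.002]
```

Scaled: 44 mm is 0.044.

>>> {"name": "nudge_tcp", "arguments": {"moves": [{"d": [0,0,0.044],"aperture": 5},{"d": [0,0,0.044],"aperture": 5},{"d": [0,0,0.044],"aperture": 5},{"d": [0,0,0.044],"aperture": 5},{"d": [0,0,0.044],"aperture": 5},{"aperture": 5},{"aperture": 5}]}}

```text
clock: 7.5
eef_pos: [510.2, 191.9, 262.1]
tool_rot: [-3.141, -0.001, 2.877]
force: [0.2, 0.4, -1.7]
width: 16.7
gripper_force: 59.5
```

Run:
```python
from h import *
im,C=shot('w3');cv2.imwrite('pics/w3b.png',cv2.resize(im,(800,600),interpolation=cv2.INTER_CUBIC))
```

```text
(no output)
```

View pics/w3b.png

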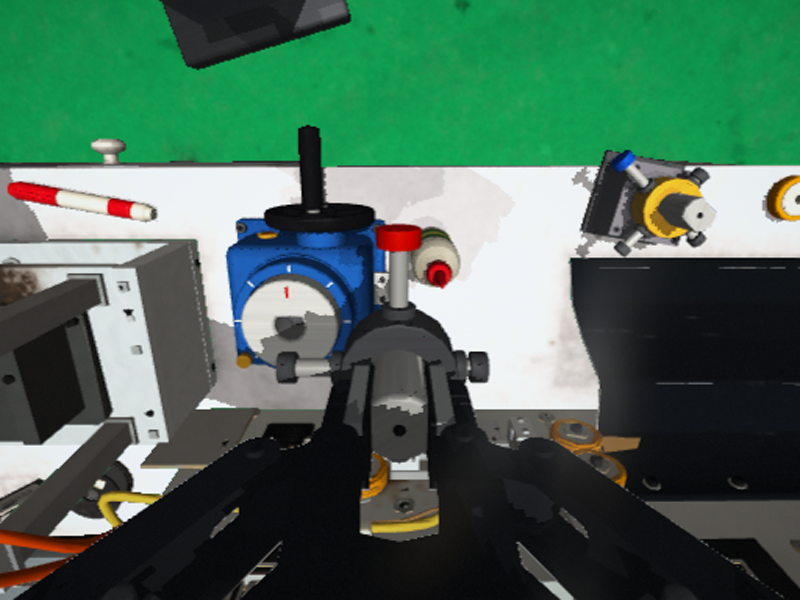

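The view shows the turret held upright (red cap at (400,237)), and the hub at (290,322) with bore (289,328) and a "1" mark in front of it. The handle runs from (309,130) to (313,208). Next I'll fit the hub disc and take the yaw.

Run:
```python
from h import *
im,C=load('w3');s=512/800
hsv=cv2.cvtColor(im,cv2.COLOR_BGR2HSV)
# hub: low saturation, connected, inside blue surround
m=((hsv[...,1]<50)&(hsv[...,2]>70)).astype(np.uint8)
m=cv2.morphologyEx(m,cv2.MORPH_OPEN,np.ones((3,3)))
roi=np.zeros_like(m);cv2.circle(roi,(185,205),34,1,-1);m&=roi
cs,_=cv2.findContours(m,cv2.RETR_EXTERNAL,cv2.CHAIN_APPROX_NONE)
c=max(cs,key=cv2.contourArea);e=cv2.fitEllipse(cv2.convexHull(c));print('ell',e)
print('hub',plane(C,e[0],106))
b=((hsv[...,2]<90)).astype(np.uint8);roi[:]=0;cv2.circle(roi,(185,208),15,1,-1);b&=roi
cs,_=cv2.findContours(b,cv2.RETR_EXTERNAL,cv2.CHAIN_APPROX_NONE);c=max(cs,key=cv2.contourArea);x=cv2.boundingRect(c);print('bore',x,plane(C,(x[0]+x[2]/2,x[1]+x[3]/2),106))
P=[plane(C,(u*s,v*s),90) for u,v in((309,130),(312.5,208))];d=P[0]-P[1];print('handle',P,np.arctan2(d[1],d[0]),np.linalg.norm(d))
o=im.copy();cv2.ellipse(o,e,(0,255,0),1);cv2.imwrite('pics/c3.png',cv2.resize(o[150:260,130:240],(600,600),interpolation=cv2.INTER_NEAREST))
```

```text
ell ((185.85955810546875, 206.47434997558594), (60.42136764526367, 63.50459289550781), 151.89511108398438)
hub [527.985926   108.55364978 106.        ]
bore (176, 203, 20, 16) [533.11463403 106.91376522 106.        ]
handle [array([409.29437609, 159.23789992,  90.        ]), array([457.44248376, 145.51164321,  90.        ])] 2.863875778112111 50.06645978517328
```

View pics/c3.png

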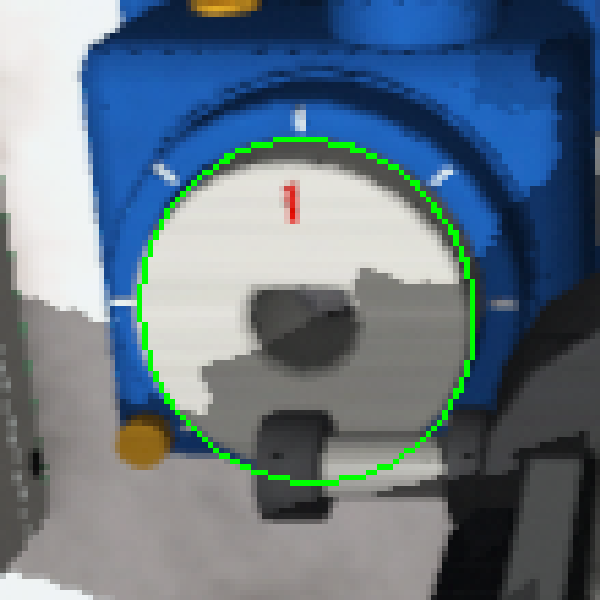

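The fitted outline includes the hub's side wall at the top, so I'll refit on the bright face with the known 34 mm radius, and measure the held turret in the same image.

Run:
```python
from h import *
from scipy.optimize import least_squares
im,C=load('w3');v=np.load('pics/w3.npy')
hsv=cv2.cvtColor(im,cv2.COLOR_BGR2HSV)
m=((hsv[...,1]<60)&(hsv[...,2]>175)).astype(np.uint8)
roi=np.zeros_like(m);cv2.circle(roi,(185,205),33,1,-1);m&=roi
m=cv2.morphologyEx(m,cv2.MORPH_OPEN,np.ones((3,3)))
cs,_=cv2.findContours(m,cv2.RETR_EXTERNAL,cv2.CHAIN_APPROX_NONE);c=max(cs,key=cv2.contourArea)[:,0,:].astype(float)
a=np.degrees(np.arctan2(-(c[:,1]-208),c[:,0]-186));r=np.hypot(c[:,0]-186,c[:,1]-208)
k=(a>20)&(r>25)|(a<-155)&(r>25)
P=np.array([plane(C,q,106)[:2] for q in c[k]])
s=least_squares(lambda x:np.hypot(*(P-x[:2]).T)-x[2],[528,108,34],loss='soft_l1');print(k.sum(),s.x,np.sqrt(np.mean(s.fun**2)))
s=least_squares(lambda x:np.hypot(*(P-x[:2]).T)-33.6,[528,108],loss='soft_l1');print('R=33.6',s.x)
print('byeye',plane(C,(185.73,208.5),106))
h=((hsv[...,0]<6)|(hsv[...,0]>174))&(hsv[...,1]>150)&(hsv[...,2]>60);h[:135]=0;h[170:]=0;h[:,:235]=0;h[:,271:]=0
vv,u=np.nonzero(h);print(u.min(),u.max(),vv.min(),vv.max())
T=R.from_euler('xyz',v[3:]).as_matrix()
q=plane(C,(u.mean(),vv.mean()),v[2]-15.3);print('cap in tool',T.T@(q-v[:3]))
# -x? side caps: centre of (+y left) and (-y right)
for uv in((288,367),(479,367)):
    q=plane(C,(uv[0]*.64,uv[1]*.64),v[2]-15.3);print(T.T@(q-v[:3]))
```

```text
86 [529.97316614 106.59048261  32.89715309] 0.3079425993278284
R=33.6 [530.85798601 106.73169679]
byeye [530.21964497 107.61712812 106.        ]
241 269 144 160
cap in tool [49.80365766  0.13118643 15.35595059]
[ -0.79340752 -42.32591559  15.3163194 ]
[-0.70026947 31.23349217 15.28653092]
```

Scaled: 40 mm is 0.04, 35 mm is 0.035.

>>> {"name": "nudge_tcp", "arguments": {"moves": [{"d": [-0.0136,-0.0255,0],"aperture": 5},{"d": [-0.0136,-0.0255,0],"aperture": 5},{"d": [-0.0137,-0.0255,0],"aperture": 5},{"d": [0,0,0.04],"aperture": 5},{"d": [0,0,0.035],"aperture": 5},{"aperture": 5},{"aperture": 5}]}}

```text
clock: 8.25
eef_pos: [531.4, 108.3, 189.1]
tool_rot: [3.14, 0.003, 2.877]
force: [0.6, 0.9, -2.2]
width: 17.1
gripper_force: 59.5
```

Run:
```python
from h import *
im,C=shot('w4');cv2.imwrite('pics/w4b.png',cv2.resize(im[130:320,130:380],(790,600),interpolation=cv2.INTER_CUBIC));goto(529.7,107.4,136.3,2.868)
print(ctrl.read_state()['qpos'].round(2))
```

```text
t 8.3 d [ 2.  -1.9 53.4] rv [0.003 0.004 0.009]
[ 0.16  0.59 -0.63  1.86  0.46  0.84  0.6 ]
```

View pics/w4b.png

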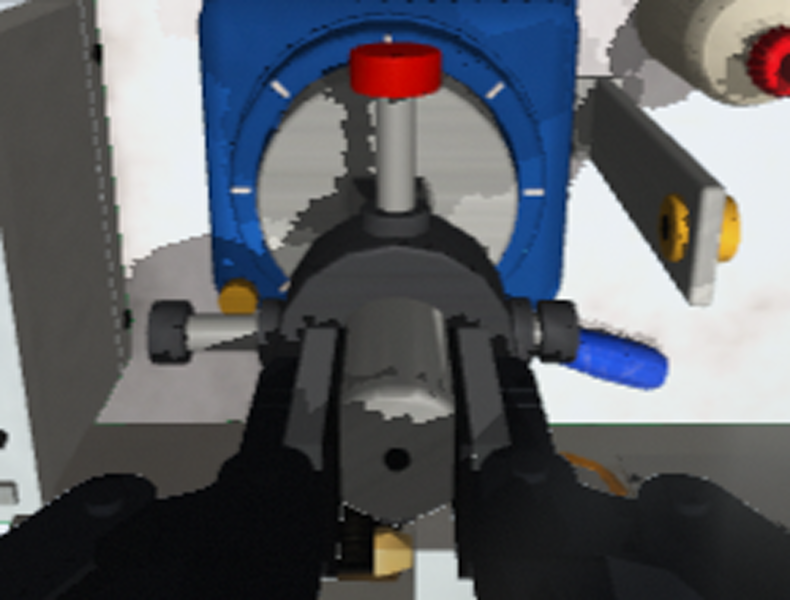

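The hub face spans crop columns 257–519 (centre 388, around row 192), with ticks at (241,190) and (534,192). The turret axis is at about column 397, so a small sideways correction is needed.

Run:
```python
from h import *
im,C=load('w4');v=np.load('pics/w4.npy');T=R.from_euler('xyz',v[3:]).as_matrix()
f=lambda x,y:(130+x*250/790,130+y*190/600)
for n,q,z in(('hub',(388,193),106),('tickL',(241,190),80),('tickR',(534,192),80),('cap',(396,72),v[2]-15.3),('capL',(170,332),v[2]-15.3),('capR',(558,331),v[2]-15.3)):
    p=plane(C,f(*q),z);print(n,p,(T.T@(p-v[:3])).round(2))
```

```text
hub [527.48659139 107.81007829 106.        ] [ 3.85 -1.61 83.09]
tickL [524.21760715  64.74134487  80.        ] [ -4.19 -44.08 109.03]
tickR [546.81197428 145.98583981  80.        ] [ -4.76  40.24 109.19]
cap [483.91080259 121.4860034  173.79980965] [49.3   0.32 15.17]
capL [521.14724834  66.90106474 173.79980965] [ -0.91 -42.63  15.22]
capR [540.25359832 138.27440166 173.79980965] [-0.7  31.26 15.36]
```

Scaled: 12 mm is 0.012, -1.9 mm is -0.0019, 0.008 rad is 0.0051.

>>> {"name": "nudge_tcp", "arguments": {"moves": [{"d": [0.002,-0.0019,0],"rot": [0.0019,0.0025,0.0051],"aperture": 5},{"d": [0,0,0.012],"aperture": 5},{"d": [0,0,0.008],"aperture": 5},{"d": [0,0,0.004],"aperture": 5},{"d": [0,0,0.003],"aperture": 5},{"aperture": 5}]}}

```text
clock: 8.9
eef_pos: [528.5, 106.2, 159.7]
tool_rot: [-3.14, -0.002, 2.869]
force: [3.3, 0.1, -3.7]
width: 16.8
gripper_force: 59.5
```

>>> {"name": "nudge_tcp", "arguments": {"moves": [{"d": [0,0,0.003],"aperture": 5},{"d": [0,0,0.003],"aperture": 5},{"aperture": 5}]}}

```text
clock: 9.2
eef_pos: [528.5, 106.2, 153.9]
tool_rot: [-3.14, -0.002, 2.869]
force: [5.4, 1.1, -6.3]
width: 16.8
gripper_force: 59.3
```

Scaled: 4 mm is 0.004, 2 mm is 0.002.

>>> {"name": "nudge_tcp", "arguments": {"moves": [{"d": [-0.0009,0.0004,0.002],"aperture": 5},{"d": [0,0,0.004],"aperture": 5},{"d": [0,0,0.004],"aperture": 5},{"aperture": 5}]}}

```text
clock: 9.6
eef_pos: [528.6, 106.2, 143.3]
tool_rot: [-3.139, -0.004, 2.869]
force: [5.4, 0.6, -5.5]
width: 16.9
gripper_force: 59.3
```

Scaled: 3 mm is 0.003, 1.5 mm is 0.0015.

>>> {"name": "nudge_tcp", "arguments": {"moves": [{"d": [0,0,0.003],"aperture": 5},{"d": [0,0,0.003],"aperture": 5},{"d": [0,0,0.0015],"aperture": 5},{"d": [0,0,0.001],"aperture": 5},{"aperture": 5}]}}

```text
clock: 10.1
eef_pos: [528.7, 106.2, 136.2]
tool_rot: [-3.139, -0.003, 2.869]
force: [3.0, -0.7, 7.6]
width: 17.2
gripper_force: 61.1
```

Fz has risen and z is 136.2 as expected, so the flange is seated. Pressing lightly, releasing, then lifting.

Scaled: -45 mm is -0.045, -35 mm is -0.035.

>>> {"name": "nudge_tcp", "arguments": {"moves": [{"d": [0,0,0.0015],"aperture": 5},{"aperture": 5},{"aperture": 45},{"aperture": 45},{"aperture": 45},{"d": [0,0,-0.015],"aperture": 45},{"d": [0,0,-0.035],"aperture": 45},{"d": [0,0,-0.045],"aperture": 45},{"d": [0,0,-0.045],"aperture": 45},{"aperture": 45},{"aperture": 45}]}}

```text
clock: 11.2
eef_pos: [528.5, 106.2, 274.2]
tool_rot: [-3.138, -0.004, 2.869]
force: [-1.1, 0.4, 0.4]
width: 45.5
gripper_force: 0.0
```

Run:
```python
from h import *
print(ctrl.read_state()['qpos'].round(2))
im,C=shot('w5');cv2.imwrite('pics/w5b.png',cv2.resize(im,(800,600),interpolation=cv2.INTER_CUBIC))
```

```text
[ 0.21  0.49 -0.69  1.76  0.36  1.03  0.68]
```

View pics/w5b.png

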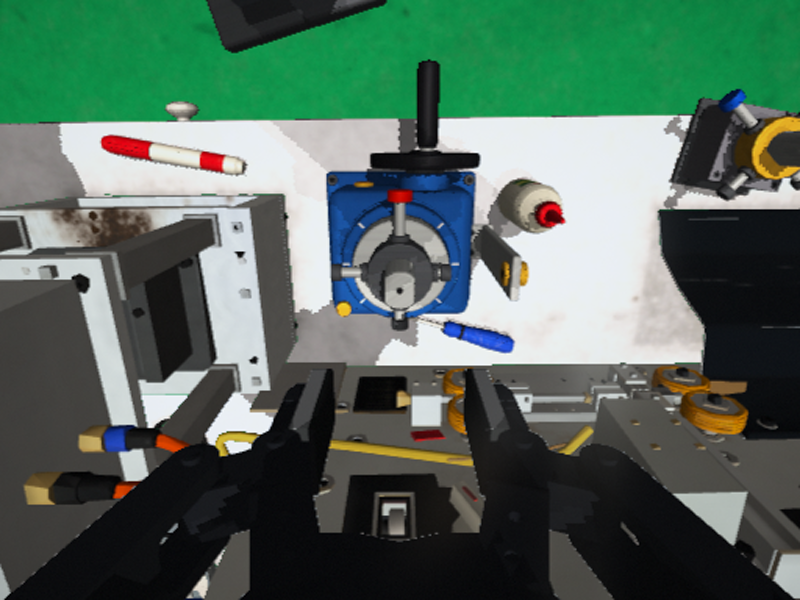

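The turret sits upright on the hub: red cap at (401,197) points to the front, and the bystanders are untouched. The handle runs from (428,62) to (428,148). I'll locate the handle and move above it.

Run:
```python
from h import *
im,C=load('w5');s=.64
for q,z in(((428,62),90),((428,148),90)):print(plane(C,(q[0]*s,q[1]*s),z))
C=cam('top')
goto(418,156,190,2.869)
```

```text
[407.41065945 159.27426447  90.        ]
[458.51314363 146.1424034   90.        ]
t 11.25 d [118.8  19.1  83.6] rv [-0.005 -0.006 -0.   ]
```

>>> {"name": "nudge_tcp", "arguments": {"moves": [{"d": [0.03,0.0046,0],"aperture": 45},{"d": [0.03,0.0046,0],"aperture": 45},{"d": [0.03,0.0046,0],"aperture": 45},{"d": [0.03,0.0046,0],"aperture": 45},{"d": [0,0,0.04],"aperture": 45},{"d": [0,0,0.04],"aperture": 45},{"aperture": 45},{"aperture": 45}]}}

```text
clock: 12.05
eef_pos: [416.8, 156.1, 193.6]
tool_rot: [-3.137, -0.007, 2.87]
force: [0.7, -0.1, 0.9]
width: 45.5
gripper_force: 0.0
```

Run:
```python
from h import *
print(ctrl.read_state()['qpos'].round(2))
im,C=shot('w6');cv2.imwrite('pics/w6b.png',cv2.resize(im,(800,600),interpolation=cv2.INTER_CUBIC))
```

```text
[ 0.06  0.47 -0.67  2.09  0.43  0.73  0.41]
```

View pics/w6b.png

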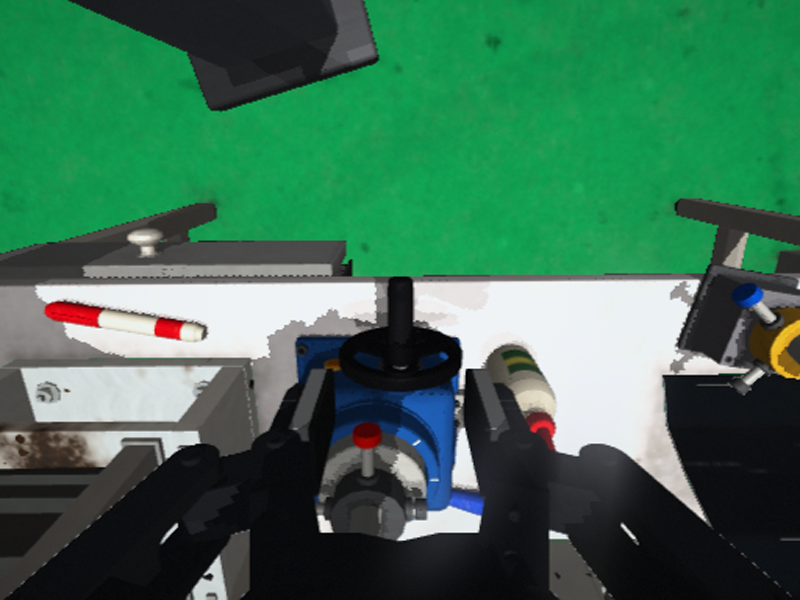

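The handle (400,275–370) is centred below the fingers. I'll check bottle clearance and descend.

Run:
```python
from h import *
im,C=load('w6');s=.64
T=np.array([[.963,-.269],[.269,.963]])
for q,z in(((540,425),115),((500,350),0),((400,280),90)):
    p=plane(C,(q[0]*s,q[1]*s),z);print(p,T@(p[:2]-[529.5,106.2]))
goto(418,156,74,2.868)
```

```text
[504.41691398 214.19599538 115.        ] [-53.20593459  97.25279341]
[511.83212435 213.90617394   0.        ] [-45.98712505  98.96838696]
[408.65156928 158.95581797  90.        ] [-130.56835382   18.29562484]
t 12.1 d [ -0.8  -0.2 120.6] rv [-0.003 -0.005  0.001]
```

>>> {"name": "nudge_tcp", "arguments": {"moves": [{"d": [-0.0015,0,0.03],"rot": [0.0025,0.0038,0],"aperture": 35},{"d": [0,0,0.03],"aperture": 30},{"d": [0,0,0.03],"aperture": 30},{"d": [0,0,0.02],"aperture": 30},{"d": [0,0,0.0095],"aperture": 30},{"aperture": 30},{"aperture": 30}]}}

```text
clock: 12.8
eef_pos: [419.2, 155.9, 75.9]
tool_rot: [-3.136, -0.008, 2.869]
force: [0.1, -0.2, -0.8]
width: 29.9
gripper_force: 0.0
```

The manual's scale: shifts go in shares of 1000 mm and turns go in shares of pi/2 rad. Converting my numbers, 2.5 mm is 0.0025, 1.5 mm is 0.0015.

>>> {"name": "nudge_tcp", "arguments": {"moves": [{"d": [0.0025,0,0.0015],"aperture": 30},{"aperture": 5},{"aperture": 5},{"aperture": 5},{"aperture": 5},{"aperture": 5},{"aperture": 5}]}}

```text
clock: 13.5
eef_pos: [416.0, 156.4, 73.9]
tool_rot: [-3.135, -0.009, 2.869]
force: [-0.7, 0.3, 6.5]
width: 12.9
gripper_force: 58.6
```

Scaled: -10.26 mm is -0.0103, -9.02 mm is -0.009.

>>> {"name": "nudge_tcp", "arguments": {"moves": [{"d": [0,-0.0103,0.0018],"aperture": 5},{"d": [0,-0.009,0.0052],"aperture": 5},{"d": [0,-0.0067,0.008],"aperture": 5},{"aperture": 5}]}}

```text
clock: 13.9
eef_pos: [408.8, 130.7, 58.3]
tool_rot: [-3.135, -0.01, 2.868]
force: [1.6, 0.5, -3.0]
width: 12.9
gripper_force: 58.4
```

Run:
```python
from h import *
print(ctrl.read_state()['qpos'].round(2))
```

```text
[-0.11  0.68 -0.39  2.24  0.73  0.36  0.18]
```

The hand followed the circle, but q6 is 0.36 and its limit is 0.23. Before going lower I'll fit the arm's link lengths to the recorded poses to see what happens at the bottom.

Create fk.py:
```python
import numpy as np
from scipy.optimize import least_squares
from scipy.spatial.transform import Rotation as R
D=[([1.18815685,0.62923971,0.03842593,1.51826578,-0.0269513,0.99630742,-0.02000624],[202.4,-617.1,230.5]),
([.58,.57,-.14,1.56,.09,1.01,-.24],[537,-320,250.5]),([.57,.49,-.16,1.06,.07,1.58,-.15],[558.2,-327.2,488.3]),
([.07,.36,-.74,1.36,.24,1.51,.66],[509.9,191.4,480.8]),([.16,.59,-.63,1.86,.46,.84,.6],[531.4,108.3,189.1]),
([.21,.49,-.69,1.76,.36,1.03,.68],[528.5,106.2,274.2]),([.06,.47,-.67,2.09,.43,.73,.41],[416.8,156.1,193.6]),([-.11,.68,-.39,2.24,.73,.36,.18],[408.8,130.7,58.3])]
def fk(q,p):
    h,a,b,c,y0,s1,s3,s5=p
    A=R.from_euler('Z',y0+s1*q[0]);x=np.array([0,0,h]);E=np.array([0,0,1.])
    A=A*R.from_euler('YZ',[q[1],s3*q[2]]);x=x+a*A.apply(E)
    A=A*R.from_euler('YZ',[q[3],s5*q[4]]);x=x+b*A.apply(E)
    A=A*R.from_euler('Y',q[5]);return x+c*A.apply(E),A
best=None
for s1 in(1,-1):
  for s3 in(1,-1):
    for s5 in(1,-1):
      for y0 in(-2.4,-.1,2.4,0.1):
        f=lambda v:np.concatenate([fk(q,[*v,s1,s3,s5])[0]-x for q,x in D]+[100*(fk(q,[*v,s1,s3,s5])[1].apply([0,0,1])-[0,0,-1]) for q,x in D])
        s=least_squares(f,[300,400,400,250,y0])
        if best is None or s.cost<best[0]:best=(s.cost,[*s.x,s1,s3,s5])
P=best[1]
```

Run:
```python
from fk import *
print(best)
h,a,b,c=P[:4]
def q6range(TC,tilt=0):
    # wrist pos, min distance; swivel sweep
    W=np.array(TC)+[0,0,c];S=np.array([0,0,h]);d=W-S;L=np.linalg.norm(d);u=d/L
    ca=(a*a+L*L-b*b)/(2*a*L);q4=np.pi-np.arccos((a*a+b*b-L*L)/(2*a*b))
    n=np.cross(u,[0,0,1]);n/=np.linalg.norm(n);v=np.cross(n,u)
    o=[]
    for sw in(0,.3,.6,.9,1.2):
        El=S+a*(ca*u+np.sqrt(1-ca*ca)*(np.cos(sw)*v+np.sin(sw)*n))
        f=(W-El)/b;o.append(np.arccos(-f[2]).round(2))
    return round(q4,2),o
for t in(0,60,90,120,180,240,270,300):
    y=-30*np.sin(np.radians(t));print(t,q6range([416+.268*y,156.4+.963*y,44+30*np.cos(np.radians(t))]))
```

```text
(np.float64(89.22760250826919), [np.float64(218.65651444540114), np.float64(562.9242853525442), np.float64(379.45543467548055), np.float64(241.20813817626006), np.float64(-0.04702369388074276), -1, -1, -1])
0 (np.float64(2.21), [np.float64(0.31), np.float64(0.43), np.float64(0.67), np.float64(0.95), np.float64(1.23)])
60 (np.float64(2.25), [np.float64(0.24), np.float64(0.38), np.float64(0.64), np.float64(0.93), np.float64(1.22)])
90 (np.float64(2.27), [np.float64(0.2), np.float64(0.36), np.float64(0.63), np.float64(0.92), np.float64(1.21)])
120 (np.float64(2.27), [np.float64(0.16), np.float64(0.34), np.float64(0.62), np.float64(0.91), np.float64(1.21)])
180 (np.float64(2.23), [np.float64(0.16), np.float64(0.34), np.float64(0.62), np.float64(0.91), np.float64(1.21)])
240 (np.float64(2.19), [np.float64(0.23), np.float64(0.38), np.float64(0.64), np.float64(0.93), np.float64(1.22)])
270 (np.float64(2.17), [np.float64(0.27), np.float64(0.4), np.float64(0.66), np.float64(0.94), np.float64(1.23)])
300 (np.float64(2.17), [np.float64(0.3), np.float64(0.43), np.float64(0.67), np.float64(0.95), np.float64(1.23)])
```

The model predicts q6 stays around 0.35 at the present elbow swivel, which is workable. Continuing carefully in 10° rows.

Scaled: 5.21 mm is 0.0052, 5.05 mm is 0.0051.

>>> {"name": "nudge_tcp", "arguments": {"moves": [{"d": [0,-0.0022,0.0047],"aperture": 5},{"d": [0,-0.0014,0.0051],"aperture": 5},{"d": [0,-0.0005,0.0052],"aperture": 5},{"d": [0,0.0005,0.0052],"aperture": 5},{"d": [0,0.0014,0.0051],"aperture": 5},{"d": [0,0.0022,0.0047],"aperture": 5},{"aperture": 5}]}}

```text
clock: 14.6
eef_pos: [409.2, 132.1, 28.0]
tool_rot: [-3.136, -0.009, 2.87]
force: [4.3, 1.6, -0.9]
width: 13.1
gripper_force: 58.8
```

Create ang.py:
```python
from h import *
s=ctrl.read_state();p=s['eef_pos'];T=np.array([[.963,-.269],[.269,.963]])
i=T@(p[:2]-[529.5,106.2]);y=i[1]-18.0;z=p[2]-44
print('idx x',i[0].round(1),'y',y.round(1),'z',z.round(1),'ang deg',np.degrees(np.arctan2(-y,z))%360,'r',np.hypot(y,z).round(1),s['qpos'].round(2))
```

```bash
python3 ang.py
```

```text
idx x -122.8 y -25.4 z -16.0 ang deg 122.13281222775785 r 30.0 [-0.17  0.74 -0.3   2.25  0.83  0.28  0.09]
```

Scaled: 4.28 mm is 0.0043, 3.7 mm is 0.0037.

>>> {"name": "nudge_tcp", "arguments": {"moves": [{"d": [0,0.003,0.0043],"aperture": 5},{"d": [0,0.0037,0.0037],"aperture": 5},{"d": [0,0.0043,0.003],"aperture": 5},{"aperture": 5}]}}

```text
clock: 15.0
eef_pos: [412.2, 142.8, 17.6]
tool_rot: [-3.137, -0.009, 2.87]
force: [3.4, 2.7, 4.0]
width: 12.7
gripper_force: 59.2
```

```bash
python3 ang.py
```

Run:
```python
from fk import *
from h import ctrl, cams
q=ctrl.read_state()['qpos'];x,A=fk(q,P)
f=(A*R.from_euler('Y',-q[5])).apply([0,0,1]);T=R.from_euler('xyz',ctrl.read_state()['tool_rot'])
print(x,'forearm in tool',T.inv().apply(f))
```

```text
idx x -122.8 y -14.3 z -26.4 ang deg 151.53706371071183 r 30.1 [-0.2   0.76 -0.29  2.23  0.86  0.26  0.04]
[414.18567694 149.5260416   17.28895376] forearm in tool [-0.02351191  0.26000267  0.9653216 ]
```

Scaled: 5.21 mm is 0.0052, 5.05 mm is 0.0051.

>>> {"name": "nudge_tcp", "arguments": {"moves": [{"d": [0,0.0047,0.0022],"aperture": 5},{"d": [0,0.0051,0.0014],"aperture": 5},{"d": [0,0.0052,0.0005],"aperture": 5},{"d": [0,0.0052,-0.0005],"aperture": 5},{"d": [0,0.0051,-0.0014],"aperture": 5},{"d": [0,0.0047,-0.0022],"aperture": 5},{"aperture": 5}]}}

```text
clock: 15.7
eef_pos: [419.3, 168.4, 16.9]
tool_rot: [-3.131, -0.01, 2.867]
force: [3.2, -2.0, 0.1]
width: 12.8
gripper_force: 59.0
```

```bash
python3 ang.py
```

```text
idx x -122.9 y 12.3 z -27.1 ang deg 204.3559800748416 r 29.7 [-0.22  0.78 -0.33  2.19  0.82  0.31  0.04]
```

Scaled: -5.22 mm is -0.0052, -5.15 mm is -0.0052.

>>> {"name": "nudge_tcp", "arguments": {"moves": [{"d": [0,0.0045,-0.0026],"aperture": 5},{"d": [0,0.004,-0.0034],"aperture": 5},{"d": [0,0.0034,-0.004],"aperture": 5},{"d": [0,0.0026,-0.0045],"aperture": 5},{"d": [0,0.0018,-0.0049],"aperture": 5},{"d": [0,0.0009,-0.0052],"aperture": 5},{"d": [0,0,-0.0052],"aperture": 5},{"d": [0,-0.0009,-0.0052],"aperture": 5},{"d": [0,-0.0018,-0.0049],"aperture": 5},{"d": [0,-0.0026,-0.0045],"aperture": 5},{"aperture": 5}]}}

```text
clock: 16.8
eef_pos: [422.5, 180.1, 61.6]
tool_rot: [-3.132, -0.01, 2.867]
force: [3.0, -3.6, 0.9]
width: 13.2
gripper_force: 59.0
```

```bash
python3 ang.py
```

```text
idx x -122.9 y 24.4 z 17.6 ang deg 305.88260463825725 r 30.1 [-0.15  0.71 -0.46  2.15  0.72  0.45  0.11]
```

Scaled: -5.22 mm is -0.0052, -5.15 mm is -0.0052.

>>> {"name": "nudge_tcp", "arguments": {"moves": [{"d": [0,-0.0034,-0.004],"aperture": 5},{"d": [0,-0.004,-0.0034],"aperture": 5},{"d": [0,-0.0045,-0.0026],"aperture": 5},{"d": [0,-0.0049,-0.0018],"aperture": 5},{"d": [0,-0.0052,-0.0009],"aperture": 5},{"d": [0,-0.0052,0],"aperture": 5},{"d": [0,-0.0052,0.0009],"aperture": 5},{"d": [0,-0.0049,0.0018],"aperture": 5},{"d": [0,-0.0045,0.0026],"aperture": 5},{"d": [0,-0.004,0.0034],"aperture": 5},{"d": [0,-0.0034,0.004],"aperture": 5},{"aperture": 5}]}}

```text
clock: 18.0
eef_pos: [409.3, 132.8, 61.4]
tool_rot: [-3.132, -0.01, 2.867]
force: [4.4, -3.2, -0.1]
width: 13.2
gripper_force: 59.1
```

```bash
python3 ang.py
```

```text
idx x -122.9 y -24.7 z 17.4 ang deg 54.77848363759464 r 30.2 [-0.09  0.68 -0.43  2.23  0.76  0.39  0.14]
```

>>> {"name": "nudge_tcp", "arguments": {"moves": [{"d": [0,-0.0026,0.0045],"aperture": 5},{"d": [0,-0.0018,0.0049],"aperture": 5},{"d": [0,-0.0009,0.0052],"aperture": 5},{"d": [0,0,0.0052],"aperture": 5},{"d": [0,0.0009,0.0052],"aperture": 5},{"d": [0,0.0018,0.0049],"aperture": 5},{"d": [0,0.0026,0.0045],"aperture": 5},{"d": [0,0.0034,0.004],"aperture": 5},{"d": [0,0.004,0.0034],"aperture": 5},{"d": [0,0.0045,0.0026],"aperture": 5},{"d": [0,0.0049,0.0018],"aperture": 5},{"aperture": 5}]}}

```text
clock: 19.2
eef_pos: [414.2, 150.3, 15.0]
tool_rot: [-3.134, -0.009, 2.868]
force: [4.6, -2.0, -1.1]
width: 13.0
gripper_force: 59.1
```

```bash
python3 ang.py
```

```text
idx x -122.9 y -6.5 z -29.0 ang deg 167.31993517871027 r 29.7 [-0.2   0.77 -0.31  2.22  0.88  0.28  0.01]
```

Scaled: -5.22 mm is -0.0052, -5.15 mm is -0.0052.

>>> {"name": "nudge_tcp", "arguments": {"moves": [{"d": [0,0.0052,0.0009],"aperture": 5},{"d": [0,0.0052,0],"aperture": 5},{"d": [0,0.0052,-0.0009],"aperture": 5},{"d": [0,0.0049,-0.0018],"aperture": 5},{"d": [0,0.0045,-0.0026],"aperture": 5},{"d": [0,0.004,-0.0034],"aperture": 5},{"d": [0,0.0034,-0.004],"aperture": 5},{"d": [0,0.0026,-0.0045],"aperture": 5},{"d": [0,0.0018,-0.0049],"aperture": 5},{"d": [0,0.0009,-0.0052],"aperture": 5},{"d": [0,0,-0.0052],"aperture": 5},{"aperture": 5}]}}

```text
clock: 20.4
eef_pos: [423.9, 185.4, 46.5]
tool_rot: [-3.132, -0.01, 2.868]
force: [3.8, -3.3, 1.3]
width: 13.0
gripper_force: 59.3
```

```bash
python3 ang.py
```

```text
idx x -123.0 y 29.8 z 2.5 ang deg 274.765519924283 r 29.9 [-0.17  0.74 -0.44  2.15  0.76  0.43  0.07]
```

Scaled: -5.15 mm is -0.0052, -4.92 mm is -0.0049.

>>> {"name": "nudge_tcp", "arguments": {"moves": [{"d": [0,-0.0009,-0.0052],"aperture": 5},{"d": [0,-0.0018,-0.0049],"aperture": 5},{"d": [0,-0.0026,-0.0045],"aperture": 5},{"d": [0,-0.0034,-0.004],"aperture": 5},{"d": [0,-0.004,-0.0034],"aperture": 5},{"d": [0,-0.0045,-0.0026],"aperture": 5},{"d": [0,-0.0049,-0.0018],"aperture": 5},{"d": [0,-0.0052,-0.0009],"aperture": 5},{"d": [0,-0.0026,-0.0001],"aperture": 5},{"aperture": 5},{"aperture": 5}]}}

```text
clock: 21.5
eef_pos: [416.4, 158.2, 74.3]
tool_rot: [-3.134, -0.01, 2.869]
force: [5.0, -0.3, -2.5]
width: 12.7
gripper_force: 58.9
```

```bash
python3 ang.py
```

```text
idx x -122.9 y 1.7 z 30.3 ang deg 356.85796338863804 r 30.4 [-0.09  0.68 -0.5   2.18  0.73  0.46  0.14]
```

Scaled: -45 mm is -0.045, -40 mm is -0.04.

>>> {"name": "nudge_tcp", "arguments": {"moves": [{"d": [0,-0.0019,0],"aperture": 5},{"aperture": 5},{"aperture": 30},{"aperture": 32},{"aperture": 32},{"d": [0,0,-0.02],"aperture": 32},{"d": [0,0,-0.04],"aperture": 32},{"d": [0,0,-0.045],"aperture": 32},{"d": [0,0,-0.04],"aperture": 32},{"d": [-0.04,0,0],"aperture": 32},{"d": [-0.04,0,0],"aperture": 32},{"aperture": 32}]}}

```text
clock: 22.7
eef_pos: [498.8, 133.0, 218.5]
tool_rot: [-3.135, -0.007, 2.862]
force: [-1.2, -0.0, -0.3]
width: 32.1
gripper_force: 0.0
```

Run:
```python
from h import *
im,C=shot('w7');cv2.imwrite('pics/w7b.png',cv2.resize(im,(800,600),interpolation=cv2.INTER_CUBIC))
```

```text
(no output)
```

View pics/w7b.png

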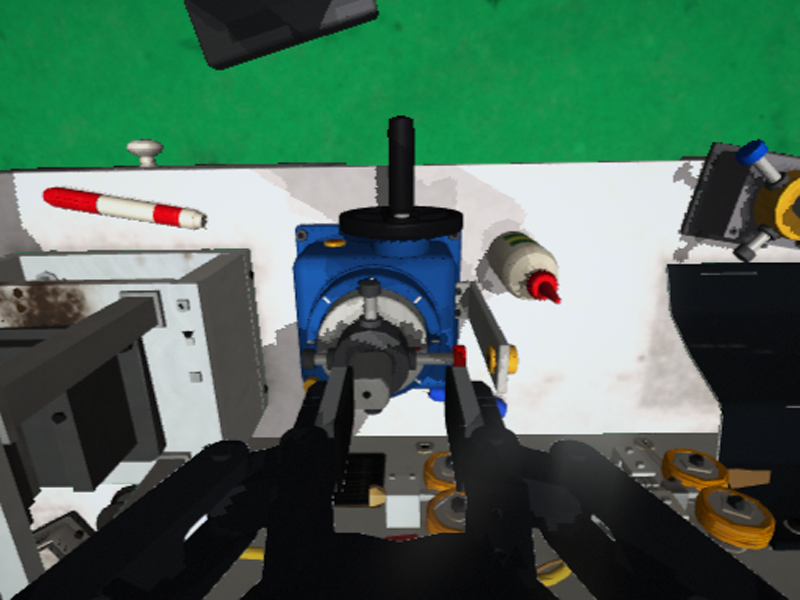

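The handle is straight up again (401,165), the red cap at (460,355) points at the eyelet (510,358), the turret is upright on the hub, and nothing touches the robot. Handing in.

```bash
python3 -c "
from cell import ctrl, cams
print(ctrl.finish_job())"
```

```text
the job is handed in; nothing more can be done
None
```

I seated the red turret stop in the hub with its flats matched and cranked the handwheel two turns clockwise, so the handle is up and the red stop points at the eyelet; I handed the job in at about 23 s, and no verdict came back.

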